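# Ease the pressure vessel's lid clamp by one turn

### The job

The vented pressure vessel's lid is still clamped tight: slacken the clamp screw by exactly one full turn, so that the seal lets go while the yoke still holds the lid. With the fingertips, push the hand wheel round by its upright handle, anticlockwise seen from above, until the handle is back where it started, and no farther; do not grip or force the handle. Leave the wheel at rest, stand clear, and leave the glassware round the vessel where it is.

Things in the scene. Friction and masses are not known exactly. Their poses are not given: they have to be found in the camera images.
- vessel: Stainless bench-top pressure vessel, fixed, at any heading: round body 160 mm across, lid flange 196 mm across, 136 mm high, a dark steel yoke over the lid (244 mm long, along the vessel's y). Nothing on it but the wheel and its handle stands higher than 210 mm above the bench. Origin at the centre of its underside.
- wheel_axis (a point): Fixed point on the axis of the hand wheel: a bare aluminium three-spoke wheel, 158 mm across, lying level above the yoke and turning about the upright clamp screw at the middle of the vessel. The point is 230 mm above the bench, 5 mm below the top of the wheel's rim.
- handle_mid (a point): Middle (half-way up, on its centre line) of the wheel's upright handle: a black plastic sleeve 60 mm long, 23 mm thick, standing on the rim 70 mm from the wheel's axis. It revolves freely on its pin. Its foot is 240 mm and its top 300 mm above the bench at the start. It goes round with the wheel and rises 4 mm per turn with the screw.
- wheel_handle: The same handle as a body; its origin is the centre of the sleeve's foot, 30 mm below handle_mid. Its z axis points up; its heading means nothing, as the sleeve revolves.
- wheel (a joint): Angle of the hand wheel in rad: 0 at the start (clamped tight, it cannot go clockwise), growing anticlockwise seen from above; 6.28 is one full turn. Stiff: it takes about 4 N across the spoke at the handle to turn it, and it stays wherever it is left.
- bottle: Loose laboratory bottle, clear glass with a blue cap, 70 mm thick, 140 mm high, standing on the bench by the vessel, to be left alone. Origin at the centre of its underside.
- stoppered_tube: Loose clear glass absorption tube with a foot, a white frosted neck and a flat stopper, foot 60 mm across, 152 mm high, standing on the bench by the vessel, to be left alone. Origin at the centre of its underside.
- dish: Loose clear glass evaporating dish, 84 mm across, 45 mm high, on the bench by the vessel, to be left alone. Origin at the centre of its underside.

How it is judged:
By the outcome, as a careful person would: the job done as asked, in the order asked, and still so for the second after the job is handed in, with the robot touching nothing.
It also fails if it takes over 64 s, if anything falls off the work surface, if the arm or the gripper's body presses on something with over 40 N, if the wrist force passes 120 N, or if a joint passes its speed limit or range.

### The arm

A 6-joint arm with a two-finger parallel gripper is mounted at the origin on the work surface. World frame = base frame: x ahead of the robot, y to its left, z up, the work surface at z = 0. Lengths are in m, angles in rad, forces in N, time in s.
With the tool pointing down it reaches from about 0.25 to 0.775 m from the base axis. Payload 4 kg.
Tool frame: the origin (TCP) lies between the finger pads; the fingertips stand 14 mm ahead of it and the grasp point (between the pads) lies 5 mm behind it; z points along the fingers, y is the direction in which the jaws open and shut (so a half turn about z gives the same grasp; the last joint's range is limited). The gripper opens to 94 mm and grips with 3 to 60 N. Pads are 16 mm wide; open, the fingers measure 119 mm over their backs; the gripper's body (75 mm by 177 mm) begins 78 mm behind the grasp point.
Start: joints at [1.149, 0.087, 1.371, -0, 1.684, -0.103], TCP at [0.172, 0.522, 0.196] pointing down, gripper open.
Joint ranges: [-3.1, 3.1], [-0.76, 2.03], [0.27, 2.55], [-1.08, 4.22], [0.17, 2.65], [-2.57, 2.57]. Speed limits (rad/s): [2.79, 2.79, 3.14, 3.14, 3.14, 3.14].

### API

Orientations are given as [roll, pitch, yaw] about the fixed x, y, z axes, in that order (R = Rz(yaw) Ry(pitch) Rx(roll)).
In Python, from bench import robot, cams, spotter gives the robot as it stands.
- The arm moves only by the shell command python3 -m inch 'ROWS'. ROWS is JSON, a list of rows, each an object of numbers: "grip": the opening, from 0 (shut) to 1 (fully open); "dx", "dy", "dz": the shift along the tool's x, y, z in units of 25 mm (1.0 is 25 mm); "rx", "ry", "rz": the turn, a rotation vector about the tool's x, y, z in units of 5 degrees (1.0 is 5 degrees). A call has 1 to 12 rows; each row shifts and turns the pose as measured when the row begins, along the tool's axes as they then stand; what a row does not reach is not made up. A row lasts 1/8 s, in which the tool goes at most 62.5 mm and 10.7 degrees, less where a joint would pass 70% of its speed; a pose out of reach is approached as far as the arm can. A call is refused whole if a number of a shift passes 1 or a number of a turn 1, either way. A call with a gripper value outside its range is refused whole. The fingers move at their own pace and stop on an object; the grip force is fixed at half the most. Time passes only in rows, so rows that do not move let the fingers close. It gives the time, the measured TCP pose, the force and the opening at its end, in the units of the state.
- robot.get_obs(): the state, without advancing time (a new reading comes with each control period).
- cams.snapshot(name): name is "scene" or "top" or "wrist"; returns a dict with "frame" (420x560x3 uint8, red, green, blue), "intrinsics" (3x3 intrinsics, pixels), "k1" (the pictures are not rectified: a ray, as slopes to the right and down, at radius r is drawn at 1 + k1 r^2 times it, then the intrinsics apply), "eye" and "orientation" of the camera in the world. Camera axes: x right, y up, looking along -z (the intrinsics and any distortion apply to the point x, -y, -z); pixel columns grow to the right and rows downward; lengths in m; the calibration is good to about 2 mm. A picture is of the moment at which its call begins. There is no depth.
- robot.close_job(): hands the job in, once; it reports no verdict.
Trained networks look in a picture, given as the dict that the camera call returned (one of the last four; its "shot" number tells which), for a name from the list of things; names that differ only in an ending like _2 or _b are one class to them, and where a whole thing is asked for, a point or a joint stands for the part that bears it (a point fixed in the world has none). Each returns a list of dicts, best first, with "score" (0 to 1); they miss things now and then, are a little off and sometimes report something else, mostly with a low value. They report only what shows in the picture. A call takes as long as a camera call.
- spotter.regions_of(picture, query): "pixels" (420x560 bool, what is visible of it) and "extent" ([left, top, right, bottom] in pixels, round what is visible of it).
- spotter.place_of(picture, query): "pixel" ([column, row] in pixels: a listed point, or the origin of a listed thing).
The state is a dict: "time": time; "joint_positions": joint angles; "qvel": joint speeds; "joint_torque": joint torques, N m; "tool_pos": TCP position; "ee_rot": TCP orientation; "wrist_force": force on the tool from outside, world axes, zero at the start; "wrist_torque": the same for the moment, N m; "width": finger opening in m.
Only numpy, scipy, OpenCV 4.12 (cv2) and the standard library are available. Lean on these libraries where they do the work, as an engineer would, in place of code of your own. Each camera call takes 0.05 s, during which the arm holds its last target.

## Working session

There is one attempt and no reset: what is moved stays moved. The work goes in short steps, Python scripts to look and compute and a shell command to move; the robot and the scene stay as the last step left them, time stands still between calls to the robot, and variables do not carry over. Pictures are saved under pics/ and viewed, and the job is handed in when it is done.

```bash
mkdir -p pics; ls; cat > h.py <<'E'
import numpy as np, cv2
from bench import robot, cams, spotter
def ray(p,px):
    K=np.array(p["intrinsics"]);k=p["k1"]
    d=np.array([(px[0]-K[0,2])/K[0,0],(px[1]-K[1,2])/K[1,1]])
    u=d.copy()
    for _ in range(30): u=d/(1+k*(u@u))
    R=np.array(p["orientation"])
    if R.shape!=(3,3):
        from scipy.spatial.transform import Rotation as Ro
        R=Ro.from_euler('xyz',R).as_matrix()
    v=R@np.array([u[0],-u[1],-1]); return np.array(p["eye"]),v
def atz(p,px,z):
    e,v=ray(p,px); return e+v*(z-e[2])/v[2]
def save(p,n): cv2.imwrite(f"pics/{n}.png",cv2.cvtColor(p["frame"],cv2.COLOR_RGB2BGR))
def tri(a,b):
    A=0;B=0
    for e,v in (a,b):
        v=v/np.linalg.norm(v);M=np.eye(3)-np.outer(v,v);A=A+M;B=B+M@e
    return np.linalg.solve(A,B)
E
python3 - <<'E'
from h import *
print(robot.get_obs())
Z={"vessel":0,"wheel_axis":.23,"handle_mid":.27,"wheel_handle":.24,"bottle":0,"stoppered_tube":0,"dish":0}
P={}
for c in("scene","top"):
    p=cams.snapshot(c);save(p,c);P[c]=p
    print(c,p["eye"],p["orientation"],p["k1"])
    for q,z in Z.items():
        for r in spotter.place_of(p,q)[:2]: print(q,r["score"],r["pixel"],atz(p,r["pixel"],z).round(4))
p=cams.snapshot("wrist");save(p,"wrist")
E
```

```text
pics
{'time': 0.0, 'joint_positions': array([ 1.14889642e+00,  8.79155905e-02,  1.37225408e+00, -3.45888665e-05,
        1.68359820e+00, -1.03118837e-01]), 'qvel': array([ 0.00030948, -0.0014626 , -0.00160626, -0.00010336, -0.00077082,
        0.00087673]), 'joint_torque': array([ 1.02830713e-04, -3.40183282e+01, -3.02424502e+01,  7.19020609e-02,
        3.27360677e-02, -1.60730865e-04]), 'tool_pos': array([0.17216416, 0.52175344, 0.19502584]), 'ee_rot': array([-3.13942545e+00, -1.89713799e-04,  2.82280752e+00]), 'wrist_force': array([-0.62064146, -0.1702771 , -1.141283  ]), 'wrist_torque': array([-0.00076753, -0.0033581 ,  0.00045087]), 'width': 0.0936948846618259}
scene [1.30038367 0.56490411 0.74420558] [1.00542061 0.01890158 2.22428808] 0.03150011893960844
vessel 0.85 [307.5, 275.3] [0.5709 0.0632 0.    ]
wheel_axis 0.8 [311.3, 192.4] [0.5698 0.0698 0.23  ]
handle_mid 0.5 [301.6, 161.8] [0.5295 0.0157 0.27  ]
wheel_handle 0.77 [301.4, 172.4] [0.5238 0.0111 0.24  ]
bottle 0.96 [251.6, 321.4] [0.7642 0.0537 0.    ]
stoppered_tube 0.86 [211.6, 201.8] [ 0.4624 -0.3622  0.    ]
top [ 0.47577029 -0.00451667  1.23933197] [ 0.12890958 -0.00384823 -1.54828401] -0.086997401379402
vessel 0.69 [250.8, 236.0] [0.5582 0.07   0.    ]
wheel_axis 0.86 [246.8, 226.4] [0.5661 0.0666 0.23  ]
handle_mid 0.39 [267.6, 243.5] [0.5237 0.0141 0.27  ]
bottle 0.72 [256.6, 169.9] [0.7602 0.0585 0.    ]
stoppered_tube 0.76 [392.7, 271.1] [ 0.4625 -0.3556  0.    ]
stoppered_tube 0.48 [248.5, 227.0] [0.585  0.0777 0.    ]
dish 0.86 [156.9, 274.5] [0.4366 0.3464 0.    ]
```

View pics/scene.png

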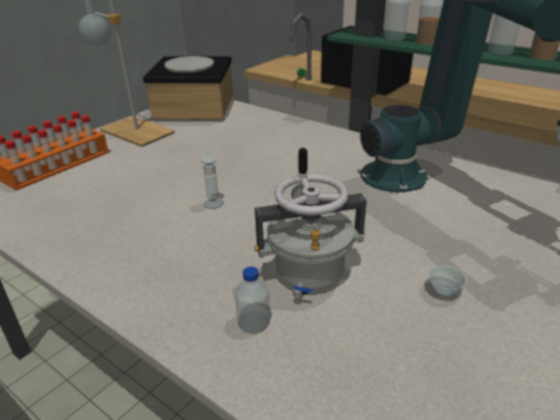

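View pics/top.png

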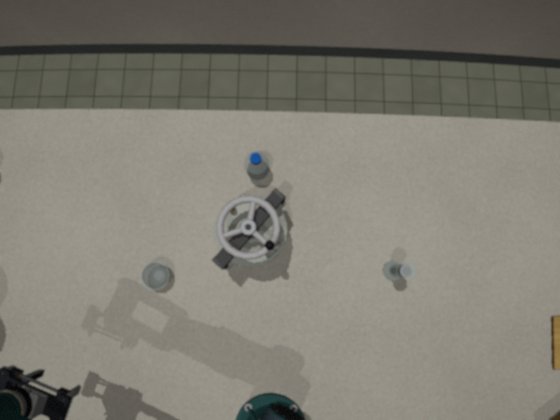

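The scene view shows the wheel hub at (311,192) and the black handle at (303,162). In the top view the hub is at (247,227) and the handle at (270,245). The dish is off at (157,275), the bottle is just behind the vessel and the tube is to the right. The network points agree with this, and give a hub-to-handle distance of about 68 mm.

View pics/wrist.png

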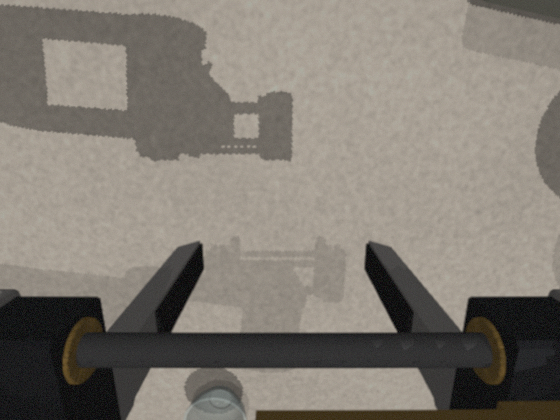

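```bash
python3 -m inch '[{"grip":0,"dz":-1,"rz":1},{"grip":0,"dz":-1,"rz":1},{"grip":0,"dz":-1,"rz":1},{"grip":0,"dz":-1,"rz":1},{"grip":0,"dz":-1,"rz":1},{"grip":0,"dz":-1,"rz":1},{"grip":0,"dz":-1,"rz":1},{"grip":0,"dz":-1,"rz":1},{"grip":0,"dz":-1,"rz":1}]'
```

```text
invalid input at $[0]: expected keys grip, dx, dy, dz, rx, ry, rz
```

The wrist view shows the open fingers and the bench, with the dish at the bottom edge near (215,400). The rows need all the keys.

```bash
python3 -m inch '[{"grip":0,"dx":0,"dy":0,"dz":-1,"rx":0,"ry":0,"rz":1},{"grip":0,"dx":0,"dy":0,"dz":-1,"rx":0,"ry":0,"rz":1},{"grip":0,"dx":0,"dy":0,"dz":-1,"rx":0,"ry":0,"rz":1},{"grip":0,"dx":0,"dy":0,"dz":-1,"rx":0,"ry":0,"rz":1},{"grip":0,"dx":0,"dy":0,"dz":-1,"rx":0,"ry":0,"rz":1},{"grip":0,"dx":0,"dy":0,"dz":-1,"rx":0,"ry":0,"rz":1},{"grip":0,"dx":0,"dy":0,"dz":-1,"rx":0,"ry":0,"rz":1},{"grip":0,"dx":0,"dy":0,"dz":-1,"rx":0,"ry":0,"rz":1},{"grip":0,"dx":0,"dy":0,"dz":-1,"rx":0,"ry":0,"rz":1},{"grip":0,"dx":0,"dy":0,"dz":0,"rx":0,"ry":0,"rz":1},{"grip":0,"dx":0,"dy":0,"dz":0,"rx":0,"ry":0,"rz":1},{"grip":0,"dx":0,"dy":0,"dz":0,"rx":0,"ry":0,"rz":1}]'
python3 -m inch '[{"grip":0,"dx":0,"dy":0,"dz":0,"rx":0,"ry":0,"rz":1},{"grip":0,"dx":0,"dy":0,"dz":0,"rx":0,"ry":0,"rz":1},{"grip":0,"dx":0,"dy":0,"dz":0,"rx":0,"ry":0,"rz":1},{"grip":0,"dx":0,"dy":0,"dz":0,"rx":0,"ry":0,"rz":1},{"grip":0,"dx":0,"dy":0,"dz":0,"rx":0,"ry":0,"rz":1},{"grip":0,"dx":0,"dy":0,"dz":0,"rx":0,"ry":0,"rz":1},{"grip":0,"dx":0,"dy":0,"dz":0,"rx":0,"ry":0,"rz":1},{"grip":0,"dx":0,"dy":0,"dz":0,"rx":0,"ry":0,"rz":1},{"grip":0,"dx":0,"dy":0,"dz":0,"rx":0,"ry":0,"rz":1},{"grip":0,"dx":0,"dy":0,"dz":0,"rx":0,"ry":0,"rz":1},{"grip":0,"dx":0,"dy":0,"dz":0,"rx":0,"ry":0,"rz":1},{"grip":0,"dx":0,"dy":0,"dz":0,"rx":0,"ry":0,"rz":1}]'
cat >> h.py <<'E'
def go(x,y,z,yawdeg):
    from scipy.spatial.transform import Rotation as Ro
    o=robot.get_obs();R=Ro.from_euler('xyz',o["ee_rot"])
    T=Ro.from_euler('xyz',[np.pi,0,np.radians(yawdeg)])
    d=R.inv().apply(np.array([x,y,z])-o["tool_pos"])/.025
    rv=(R.inv()*T).as_rotvec(degrees=True)/5
    print("t",round(o["time"],2),"pos",o["tool_pos"].round(4),"rpy",np.degrees(o["ee_rot"]).round(1),"q1,q6",np.degrees(o["joint_positions"])[[0,5]].round(1))
    print("need d",d.round(2),"rv",rv.round(2),"F",o["wrist_force"].round(1))
E
python3 - <<'E'
from h import *
go(.489,.042,.42,-38)
E
```

```text
time: 2.35
tool_pos: [0.1724, 0.5222, 0.4288]
ee_rot: [3.141, -0.001, 1.74]
wrist_force: [-0.8, -0.1, 0.6]
width: 0.0
time: 3.85
tool_pos: [0.1724, 0.5225, 0.4295]
ee_rot: [-3.14, -0.002, 0.658]
wrist_force: [0.1, -0.6, -0.2]
width: 0.0003
t 3.85 pos [0.1724 0.5225 0.4295] rpy [-1.799e+02 -1.000e-01  3.770e+01] q1,q6 [ 65.8 118.2]
need d [-1.73 22.95  0.35] rv [-3.000e-02 -1.000e-02  1.514e+01] F [ 0.1 -0.6 -0.2]
```

```bash
python3 -m inch '[{"grip":0,"dx":-0.1,"dy":1,"dz":0,"rx":0,"ry":0,"rz":0},{"grip":0,"dx":-0.1,"dy":1,"dz":0,"rx":0,"ry":0,"rz":0},{"grip":0,"dx":-0.1,"dy":1,"dz":0,"rx":0,"ry":0,"rz":0},{"grip":0,"dx":-0.1,"dy":1,"dz":0,"rx":0,"ry":0,"rz":0},{"grip":0,"dx":-0.1,"dy":1,"dz":0,"rx":0,"ry":0,"rz":0},{"grip":0,"dx":-0.1,"dy":1,"dz":0,"rx":0,"ry":0,"rz":0},{"grip":0,"dx":-0.1,"dy":1,"dz":0,"rx":0,"ry":0,"rz":0},{"grip":0,"dx":-0.1,"dy":1,"dz":0,"rx":0,"ry":0,"rz":0},{"grip":0,"dx":-0.1,"dy":1,"dz":0,"rx":0,"ry":0,"rz":0},{"grip":0,"dx":-0.1,"dy":1,"dz":0,"rx":0,"ry":0,"rz":0},{"grip":0,"dx":-0.1,"dy":1,"dz":0,"rx":0,"ry":0,"rz":0},{"grip":0,"dx":-0.1,"dy":1,"dz":0,"rx":0,"ry":0,"rz":0}]'
python3 -m inch '[{"grip":0,"dx":-0.1,"dy":1,"dz":0,"rx":0,"ry":0,"rz":0},{"grip":0,"dx":-0.1,"dy":1,"dz":0,"rx":0,"ry":0,"rz":0},{"grip":0,"dx":-0.1,"dy":1,"dz":0,"rx":0,"ry":0,"rz":0},{"grip":0,"dx":0,"dy":1,"dz":0,"rx":0,"ry":0,"rz":0},{"grip":0,"dx":0,"dy":1,"dz":0,"rx":0,"ry":0,"rz":0},{"grip":0,"dx":0,"dy":1,"dz":0,"rx":0,"ry":0,"rz":0},{"grip":0,"dx":0,"dy":1,"dz":0,"rx":0,"ry":0,"rz":0}]'
python3 -m inch '[{"grip":0,"dx":0,"dy":0,"dz":0,"rx":0,"ry":0,"rz":1},{"grip":0,"dx":0,"dy":0,"dz":0,"rx":0,"ry":0,"rz":1},{"grip":0,"dx":0,"dy":0,"dz":0,"rx":0,"ry":0,"rz":1},{"grip":0,"dx":0,"dy":0,"dz":0,"rx":0,"ry":0,"rz":1},{"grip":0,"dx":0,"dy":0,"dz":0,"rx":0,"ry":0,"rz":1},{"grip":0,"dx":0,"dy":0,"dz":0,"rx":0,"ry":0,"rz":1},{"grip":0,"dx":0,"dy":0,"dz":0,"rx":0,"ry":0,"rz":1},{"grip":0,"dx":0,"dy":0,"dz":0,"rx":0,"ry":0,"rz":1},{"grip":0,"dx":0,"dy":0,"dz":0,"rx":0,"ry":0,"rz":1},{"grip":0,"dx":0,"dy":0,"dz":0,"rx":0,"ry":0,"rz":1},{"grip":0,"dx":0,"dy":0,"dz":0,"rx":0,"ry":0,"rz":1},{"grip":0,"dx":0,"dy":0,"dz":0,"rx":0,"ry":0,"rz":1}]'
python3 - <<'E'
from h import *
go(.489,.042,.42,-38)
p=cams.snapshot("wrist");save(p,"w2");print(p["eye"])
for q,z in (("wheel_axis",.23),("handle_mid",.27),("wheel_handle",.24)):
    for r in spotter.place_of(p,q)[:2]: print(q,r["score"],r["pixel"],atz(p,r["pixel"],z).round(4))
E
```

```text
time: 5.35
tool_pos: [0.3359, 0.2599, 0.4293]
ee_rot: [-3.141, -0.004, 0.661]
wrist_force: [0.1, 0.8, -0.7]
width: 0.0005
time: 6.22
tool_pos: [0.4398, 0.1119, 0.4307]
ee_rot: [3.141, -0.007, 0.661]
wrist_force: [0.4, 0.5, 0.0]
width: 0.0006
time: 7.72
tool_pos: [0.4407, 0.1098, 0.4313]
ee_rot: [-3.135, -0.005, -0.426]
wrist_force: [-0.8, 0.4, 0.3]
width: 0.0009
t 7.72 pos [0.4407 0.1098 0.4313] rpy [-179.6   -0.3  -24.4] q1,q6 [  6.7 121.2]
need d [2.88 1.68 0.45] rv [-0.08 -0.05  2.72] F [-0.8  0.4  0.3]
[0.51229028 0.07706549 0.61964418]
handle_mid 0.79 [339.8, 83.4] [0.5205 0.0152 0.27  ]
wheel_handle 0.78 [338.0, 82.1] [0.5232 0.0111 0.24  ]
```

View pics/w2.png

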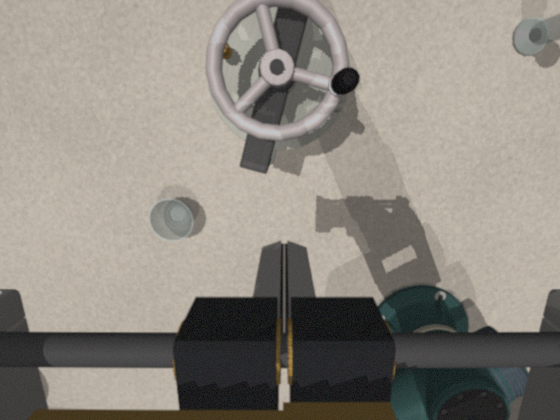

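The wrist view shows the wheel clearly, with the hub at (277,67) and the handle top at (345,79) on the rim. Next I compute these at their known heights and fit the rim ellipse.

```bash
cat >> h.py <<'E'
def proj(p,X):
    from scipy.spatial.transform import Rotation as Ro
    R=np.array(p["orientation"])
    if R.shape!=(3,3): R=Ro.from_euler('xyz',R).as_matrix()
    c=(np.atleast_2d(X)-np.array(p["eye"]))@R
    u=np.c_[c[:,0]/-c[:,2],-c[:,1]/-c[:,2]]
    u=u*(1+p["k1"]*(u**2).sum(1))[:,None]
    K=np.array(p["intrinsics"]);return u*[K[0,0],K[1,1]]+K[:2,2]
E
python3 - <<'E'
from h import *
import pickle
ps={c:cams.snapshot(c) for c in("scene","top","wrist")}
pickle.dump(ps,open("ref.pkl","wb"))
p=ps["wrist"]
print("hub",atz(p,(277,67),.235).round(4),"top",atz(p,(346,79),.30).round(4))
im=p["frame"].copy()
a=np.radians(np.arange(0,360,4))
for c,r,z,col in(((.567,.068),.079,.23,(255,0,0)),):
    for q in proj(p,np.c_[c[0]+r*np.cos(a),c[1]+r*np.sin(a),z+0*a]): cv2.circle(im,tuple(int(v) for v in q),1,col,-1)
h=np.array([.567,.068])+.07*np.array([np.cos(np.radians(-128)),np.sin(np.radians(-128))]);print(h)
for z in(.24,.30):
    for q in proj(p,np.c_[h[0]+.0115*np.cos(a),h[1]+.0115*np.sin(a),z+0*a]): cv2.circle(im,tuple(int(v) for v in q),0,(0,255,0),-1)
im=cv2.resize(im[0:170,170:400],None,fx=3,fy=3);cv2.imwrite("pics/ov.png",im[:,:,::-1])
for c in ps:
    for q in("wheel_axis","handle_mid"):
        for r in spotter.place_of(ps[c],q)[:1]: print(c,q,r["score"],r["pixel"],atz(ps[c],r["pixel"],.23 if q[0]=="w" else .27).round(4))
E
```

```text
hub [0.5647 0.0647 0.235 ] top [0.5214 0.0144 0.3   ]
[0.5239037  0.01283925]
scene wheel_axis 0.91 [311.1, 191.0] [0.5652 0.0661 0.23  ]
scene handle_mid 0.61 [302.2, 161.6] [0.5279 0.0162 0.27  ]
top wheel_axis 0.55 [248.5, 225.4] [0.5686 0.0626 0.23  ]
top handle_mid 0.47 [267.0, 244.8] [0.5206 0.0154 0.27  ]
wrist wheel_axis 0.7 [181.4, 213.4] [0.462  0.2396 0.23  ]
wrist handle_mid 0.73 [341.6, 84.2] [0.5195 0.0142 0.27  ]
```

View pics/ov.png

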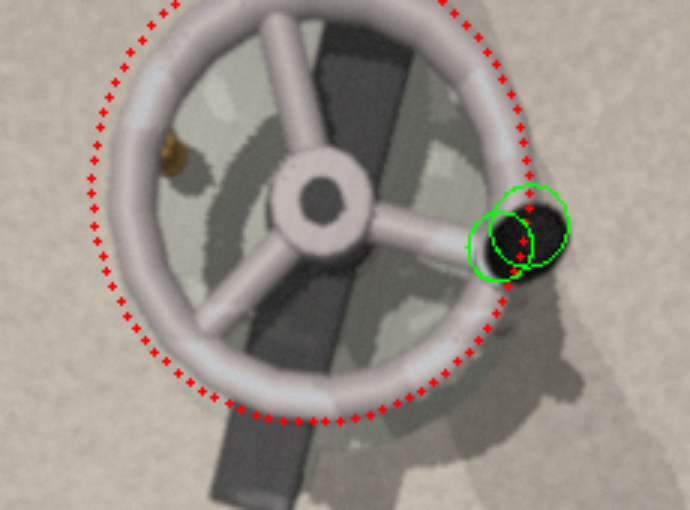

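```bash
python3 -m inch '[{"grip":0,"dx":0,"dy":0,"dz":0,"rx":0,"ry":0,"rz":1},{"grip":0,"dx":0,"dy":0,"dz":0,"rx":-0.1,"ry":0,"rz":1},{"grip":0,"dx":0,"dy":0,"dz":0,"rx":0,"ry":0,"rz":1},{"grip":0,"dx":0.9,"dy":0.5,"dz":0,"rx":0,"ry":0,"rz":0},{"grip":0,"dx":0.9,"dy":0.5,"dz":0,"rx":0,"ry":0,"rz":0},{"grip":0,"dx":0.8,"dy":0.5,"dz":0,"rx":0,"ry":0,"rz":0},{"grip":0,"dx":0,"dy":0,"dz":0,"rx":0,"ry":0,"rz":0}]'
python3 - <<'E'
from h import *
go(.4865,.0408,.268,-40)
E
```

```text
time: 9.25
tool_pos: [0.4675, 0.0383, 0.4313]
ee_rot: [3.141, -0.004, -0.691]
wrist_force: [-0.2, 0.4, -0.1]
width: 0.0003
t 9.25 pos [0.4675 0.0383 0.4313] rpy [180.   -0.2 -39.6] q1,q6 [ -2.1 127.3]
need d [ 0.5  -0.57  6.53] rv [ 0.01 -0.04  0.09] F [-0.2  0.4 -0.1]
```

```bash
python3 -m inch '[{"grip":0,"dx":0.3,"dy":-0.3,"dz":1,"rx":0,"ry":0,"rz":0},{"grip":0,"dx":0.2,"dy":-0.3,"dz":1,"rx":0,"ry":0,"rz":0},{"grip":0,"dx":0,"dy":0,"dz":1,"rx":0,"ry":0,"rz":0},{"grip":0,"dx":0,"dy":0,"dz":1,"rx":0,"ry":0,"rz":0},{"grip":0,"dx":0,"dy":0,"dz":1,"rx":0,"ry":0,"rz":0},{"grip":0,"dx":0,"dy":0,"dz":1,"rx":0,"ry":0,"rz":0},{"grip":0,"dx":0,"dy":0,"dz":0.5,"rx":0,"ry":0,"rz":0},{"grip":0,"dx":0,"dy":0,"dz":0,"rx":0,"ry":0,"rz":0}]'
python3 - <<'E'
from h import *
go(.4865,.0408,.268,-40)
p=cams.snapshot("wrist");save(p,"w3")
p=cams.snapshot("scene");im=cv2.resize(p["frame"][120:270,200:400],None,fx=4,fy=4);cv2.imwrite("pics/s3.png",im[:,:,::-1])
E
```

```text
time: 10.25
tool_pos: [0.4861, 0.0488, 0.266]
ee_rot: [-3.137, -0.004, -0.683]
wrist_force: [-0.1, -0.3, 0.3]
width: 0.0006
t 10.25 pos [0.4861 0.0488 0.266 ] rpy [-179.7   -0.2  -39.2] q1,q6 [ -1.  128.2]
need d [ 0.21  0.24 -0.08] rv [-0.05 -0.04  0.17] F [-0.1 -0.3  0.3]
```

View pics/w3.png

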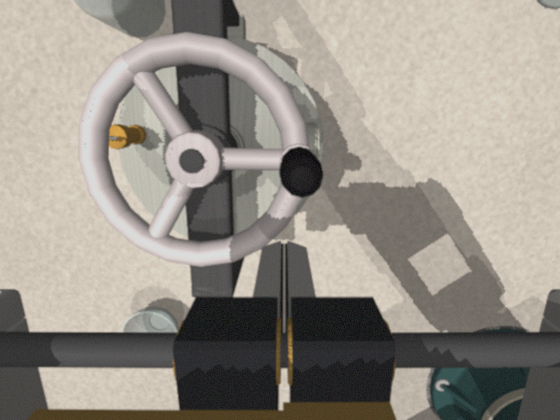

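View pics/s3.png

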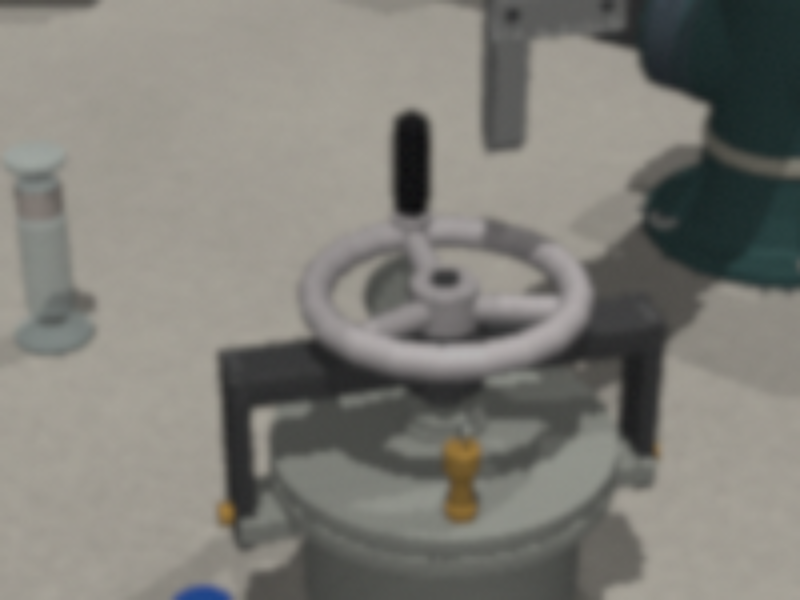

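The fingertips are level with the lower part of the handle, at (285,245) in the wrist view. The handle is ahead at (300,170), and its spoke is square to the push. Easing up to contact.

```bash
python3 -m inch '[{"grip":0,"dx":0.4,"dy":0.25,"dz":-0.1,"rx":0,"ry":0,"rz":0},{"grip":0,"dx":0.4,"dy":0,"dz":0,"rx":0,"ry":0,"rz":0.1},{"grip":0,"dx":0.2,"dy":0,"dz":0,"rx":0,"ry":0,"rz":0},{"grip":0,"dx":0,"dy":0,"dz":0,"rx":0,"ry":0,"rz":0}]'
python3 -m inch '[{"grip":0,"dx":0.15,"dy":0,"dz":0,"rx":0,"ry":0,"rz":0}]'
python3 -m inch '[{"grip":0,"dx":0.15,"dy":0,"dz":0,"rx":0,"ry":0,"rz":0}]'
python3 - <<'E'
from h import *
go(.4865,.0408,.268,-40)
E
```

```text
time: 10.85
tool_pos: [0.5048, 0.0259, 0.2734]
ee_rot: [-3.132, -0.01, -0.694]
wrist_force: [0.1, 0.3, -0.3]
width: 0.0002
time: 10.98
tool_pos: [0.5067, 0.0243, 0.2734]
ee_rot: [-3.132, -0.007, -0.693]
wrist_force: [-4.7, 3.2, 0.9]
width: 0.0005
time: 11.1
tool_pos: [0.5089, 0.0225, 0.2734]
ee_rot: [-3.133, -0.005, -0.692]
wrist_force: [-3.5, 2.8, 1.9]
width: 0.0007
t 11.1 pos [0.5089 0.0225 0.2734] rpy [-179.5   -0.3  -39.7] q1,q6 [ -4.  125.7]
need d [-1.16  0.01  0.21] rv [-0.1  -0.06  0.07] F [-3.5  2.8  1.9]
```

```bash
cat >> h.py <<'E'
AX=np.array([.566,.0655])
def st(sgn=1,d=.0195):
    o=robot.get_obs();P=o["tool_pos"];yaw=o["ee_rot"][2]
    x=sgn*np.array([np.cos(yaw),np.sin(yaw)])
    # face plane distance: handle centre on circle with (h-P).x = d
    c=(P[:2]+d*x-AX)@x; 
    n=np.array([x[1],-x[0]])  # outward when aligned
    h=AX+c*x+np.sqrt(.07**2-c*c)*n
    phi=np.degrees(np.arctan2(*(h-AX)[::-1])); 
    lat=(h-P[:2])@n
    print("t",round(o["time"],2),"P",P.round(4),"rpy",np.degrees(o["ee_rot"]).round(1),"q6",np.degrees(o["joint_positions"][5]).round(1),
     "F",o["wrist_force"].round(1),"\nphi",phi.round(2),"turned",((phi+130+20)%360-20).round(2),"lateral need mm(outward)",(lat*1e3).round(1),"yaw err",((np.degrees(yaw)+(0 if sgn>0 else 180)-phi-90+180)%360-180).round(1))
E
python3 -m inch '[{"grip":0,"dx":0.26,"dy":0.06,"dz":0,"rx":0,"ry":0,"rz":-1},{"grip":0,"dx":0.26,"dy":0.06,"dz":0,"rx":0,"ry":0,"rz":-1},{"grip":0,"dx":0.26,"dy":0.06,"dz":0,"rx":0,"ry":0,"rz":-1},{"grip":0,"dx":0.26,"dy":0.06,"dz":0,"rx":0,"ry":0,"rz":-1},{"grip":0,"dx":0.26,"dy":0.06,"dz":0,"rx":0,"ry":0,"rz":-1},{"grip":0,"dx":0.26,"dy":0.06,"dz":0,"rx":0,"ry":0,"rz":-1}]'
python3 - <<'E'
from h import *
st()
E
```

```text
time: 11.85
tool_pos: [0.5353, -0.0023, 0.2737]
ee_rot: [-3.137, 0.002, -0.149]
wrist_force: [-4.5, -0.2, 2.6]
width: 0.0005
t 11.85 P [ 0.5353 -0.0023  0.2737] rpy [-1.797e+02  1.000e-01 -8.500e+00] q6 92.1 F [-4.5 -0.2  2.6] 
phi -99.16 turned 30.84 lateral need mm(outward) -1.6 yaw err 0.6
```

Tracking well: about 31° turned, 4.5 N on the push and 1.6 mm lateral error.

```bash
python3 -m inch '[{"grip":0,"dx":0.26,"dy":0.05,"dz":0,"rx":0,"ry":0,"rz":-1},{"grip":0,"dx":0.26,"dy":0.05,"dz":0,"rx":0,"ry":0,"rz":-1},{"grip":0,"dx":0.26,"dy":0.05,"dz":0,"rx":0,"ry":0,"rz":-1},{"grip":0,"dx":0.26,"dy":0.05,"dz":0,"rx":0,"ry":0,"rz":-1},{"grip":0,"dx":0.26,"dy":0.05,"dz":0,"rx":0,"ry":0,"rz":-1},{"grip":0,"dx":0.26,"dy":0.05,"dz":0,"rx":0,"ry":0,"rz":-1},{"grip":0,"dx":0.26,"dy":0.05,"dz":0,"rx":0,"ry":0,"rz":-1},{"grip":0,"dx":0.26,"dy":0.05,"dz":0,"rx":0,"ry":0,"rz":-1},{"grip":0,"dx":0.26,"dy":0.05,"dz":0,"rx":0,"ry":0,"rz":-1},{"grip":0,"dx":0.26,"dy":0.05,"dz":0,"rx":0,"ry":0,"rz":-1},{"grip":0,"dx":0.26,"dy":0.05,"dz":0,"rx":0,"ry":0,"rz":-1},{"grip":0,"dx":0.26,"dy":0.05,"dz":0,"rx":0,"ry":0,"rz":-1}]'
python3 - <<'E'
from h import *
st()
E
```

```text
time: 13.35
tool_pos: [0.6047, -0.0067, 0.2745]
ee_rot: [-3.141, 0.033, 0.918]
wrist_force: [-2.5, -3.8, 1.0]
width: 0.0005
t 13.35 P [ 0.6047 -0.0067  0.2745] rpy [-180.     1.9   52.6] q6 31.9 F [-2.5 -3.8  1. ] 
phi -49.23 turned 80.77 lateral need mm(outward) -6.0 yaw err 11.8
```

The yaw is running 12° ahead of the handle, so I'll rebalance the rows.

```bash
python3 -m inch '[{"grip":0,"dx":0.3,"dy":0.05,"dz":0,"rx":0,"ry":-0.1,"rz":-0.6},{"grip":0,"dx":0.3,"dy":0.05,"dz":0,"rx":0,"ry":-0.1,"rz":-0.6},{"grip":0,"dx":0.3,"dy":0.02,"dz":0,"rx":0,"ry":-0.1,"rz":-0.6},{"grip":0,"dx":0.3,"dy":0,"dz":0,"rx":0,"ry":-0.1,"rz":-0.7},{"grip":0,"dx":0.3,"dy":0,"dz":0,"rx":0,"ry":0,"rz":-0.8},{"grip":0,"dx":0.3,"dy":0,"dz":0,"rx":0,"ry":0,"rz":-0.8}]'
python3 - <<'E'
from h import *
st()
E
```

```text
time: 14.1
tool_pos: [0.6319, 0.0156, 0.2751]
ee_rot: [-3.134, 0.091, 1.271]
wrist_force: [-0.9, -3.9, 2.2]
width: 0.0006
t 14.1 P [0.6319 0.0156 0.2751] rpy [-179.6    5.2   72.8] q6 14.6 F [-0.9 -3.9  2.2] 
phi -24.33 turned 105.67 lateral need mm(outward) -8.2 yaw err 7.2
```

```bash
python3 - <<'E'
from h import *
o=robot.get_obs();go(*o["tool_pos"],np.degrees(o["ee_rot"][2]))
E
```

```text
t 14.1 pos [0.6319 0.0156 0.2751] rpy [-179.6    5.2   72.8] q1,q6 [-0.9 14.6]
need d [0. 0. 0.] rv [-0.09  1.04 -0.  ] F [-0.9 -3.9  2.2]
```

```bash
python3 -m inch '[{"grip":0,"dx":0.3,"dy":-0.06,"dz":0,"rx":0,"ry":0.3,"rz":-0.7},{"grip":0,"dx":0.3,"dy":-0.06,"dz":0,"rx":0,"ry":0.3,"rz":-0.7},{"grip":0,"dx":0.3,"dy":-0.06,"dz":0,"rx":0,"ry":0.3,"rz":-0.8},{"grip":0,"dx":0.3,"dy":-0.06,"dz":0,"rx":0,"ry":0.2,"rz":-0.8},{"grip":0,"dx":0.3,"dy":-0.06,"dz":0,"rx":0,"ry":0.2,"rz":-0.8},{"grip":0,"dx":0.3,"dy":-0.06,"dz":0,"rx":0,"ry":0.1,"rz":-0.8}]'
python3 - <<'E'
from h import *
st()
o=robot.get_obs();go(*o["tool_pos"],np.degrees(o["ee_rot"][2]))
E
```

```text
time: 14.85
tool_pos: [0.6359, 0.0453, 0.2741]
ee_rot: [-3.14, -0.01, 1.667]
wrist_force: [0.7, -3.8, 0.6]
width: 0.0003
t 14.85 P [0.6359 0.0453 0.2741] rpy [-179.9   -0.6   95.5] q6 -6.7 F [ 0.7 -3.8  0.6] 
phi -0.53 turned 129.47 lateral need mm(outward) 2.0 yaw err 6.1
t 14.85 pos [0.6359 0.0453 0.2741] rpy [-179.9   -0.6   95.5] q1,q6 [-1.3 -6.7]
need d [0. 0. 0.] rv [-0.02 -0.11  0.  ] F [ 0.7 -3.8  0.6]
```

```bash
python3 -m inch '[{"grip":0,"dx":0.3,"dy":0.05,"dz":0,"rx":0,"ry":0,"rz":-0.7},{"grip":0,"dx":0.3,"dy":0.05,"dz":0,"rx":0,"ry":0,"rz":-0.7},{"grip":0,"dx":0.3,"dy":0.05,"dz":0,"rx":0,"ry":0,"rz":-0.7},{"grip":0,"dx":0.3,"dy":0.05,"dz":0,"rx":0,"ry":0,"rz":-0.8},{"grip":0,"dx":0.3,"dy":0.05,"dz":0,"rx":0,"ry":0,"rz":-0.8},{"grip":0,"dx":0.3,"dy":0.05,"dz":0,"rx":0,"ry":0,"rz":-0.8},{"grip":0,"dx":0.3,"dy":0.05,"dz":0,"rx":0,"ry":0,"rz":-0.8},{"grip":0,"dx":0.3,"dy":0.05,"dz":0,"rx":0,"ry":0,"rz":-0.8}]'
python3 - <<'E'
from h import *
st()
o=robot.get_obs();go(*o["tool_pos"],np.degrees(o["ee_rot"][2]))
E
```

```text
time: 15.85
tool_pos: [0.6395, 0.084, 0.2749]
ee_rot: [3.137, 0.038, 2.193]
wrist_force: [2.5, -4.0, 0.8]
width: 0.0003
t 15.85 P [0.6395 0.084  0.2749] rpy [179.7   2.2 125.7] q6 -32.8 F [ 2.5 -4.   0.8] 
phi 28.85 turned 158.85 lateral need mm(outward) -1.0 yaw err 6.8
t 15.85 pos [0.6395 0.084  0.2749] rpy [179.7   2.2 125.7] q1,q6 [  3.4 -32.8]
need d [0. 0. 0.] rv [0.05 0.43 0.  ] F [ 2.5 -4.   0.8]
```

```bash
python3 -m inch '[{"grip":0,"dx":0.34,"dy":0.03,"dz":0,"rx":0,"ry":0.15,"rz":-0.6},{"grip":0,"dx":0.34,"dy":0.03,"dz":0,"rx":0,"ry":0.15,"rz":-0.6},{"grip":0,"dx":0.34,"dy":0.03,"dz":0,"rx":0,"ry":0.1,"rz":-0.7},{"grip":0,"dx":0.34,"dy":0.03,"dz":0,"rx":0,"ry":0.1,"rz":-0.8},{"grip":0,"dx":0.34,"dy":0.03,"dz":0,"rx":0,"ry":0.1,"rz":-0.8},{"grip":0,"dx":0.34,"dy":0.03,"dz":0,"rx":0,"ry":0.1,"rz":-0.8},{"grip":0,"dx":0.34,"dy":0.03,"dz":0,"rx":0,"ry":0.1,"rz":-0.8},{"grip":0,"dx":0.34,"dy":0.03,"dz":0,"rx":0,"ry":0.1,"rz":-0.8}]'
python3 - <<'E'
from h import *
st()
o=robot.get_obs();go(*o["tool_pos"],np.degrees(o["ee_rot"][2]))
p=cams.snapshot("scene");save(p,"s4")
p=cams.snapshot("wrist");save(p,"w4")
E
```

```text
time: 16.85
tool_pos: [0.6132, 0.119, 0.2751]
ee_rot: [3.138, 0.012, 2.708]
wrist_force: [3.8, -1.4, -0.6]
width: 0.0005
t 16.85 P [0.6132 0.119  0.2751] rpy [179.8   0.7 155.1] q6 -59.3 F [ 3.8 -1.4 -0.6] 
phi 64.47 turned 194.47 lateral need mm(outward) 1.7 yaw err 0.7
t 16.85 pos [0.6132 0.119  0.2751] rpy [179.8   0.7 155.1] q1,q6 [  5.9 -59.3]
need d [0. 0. 0.] rv [0.04 0.14 0.  ] F [ 3.8 -1.4 -0.6]
```

View pics/s4.png

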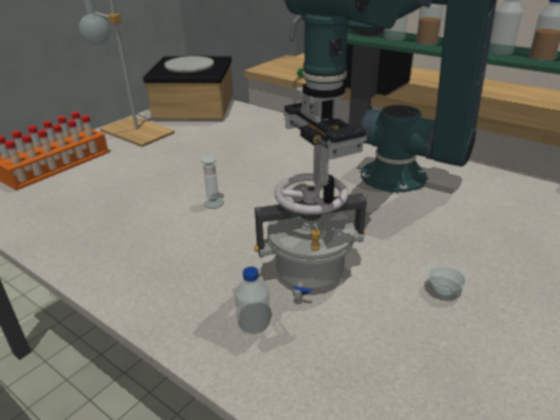

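View pics/w4.png

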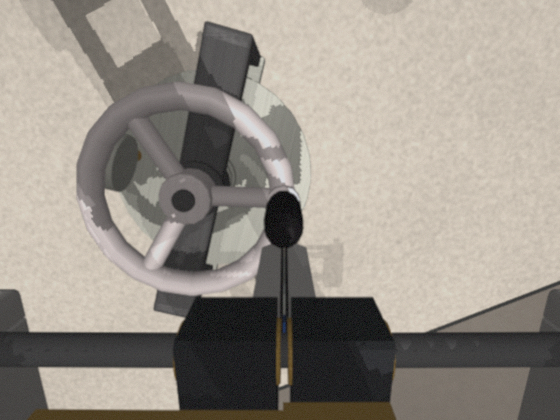

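The fingers sit centred behind the handle at (284,220) and the glassware has not moved. About 194° turned.

```bash
python3 -m inch '[{"grip":0,"dx":0.34,"dy":0.05,"dz":0,"rx":0,"ry":0.05,"rz":-0.9},{"grip":0,"dx":0.34,"dy":0.05,"dz":0,"rx":0,"ry":0.05,"rz":-0.9},{"grip":0,"dx":0.34,"dy":0.05,"dz":0,"rx":0,"ry":0.05,"rz":-0.9},{"grip":0,"dx":0.34,"dy":0.05,"dz":0,"rx":0,"ry":0.05,"rz":-0.9},{"grip":0,"dx":0.34,"dy":0.05,"dz":0,"rx":0,"ry":0.05,"rz":-0.9},{"grip":0,"dx":0.34,"dy":0.05,"dz":0,"rx":0,"ry":0.05,"rz":-0.9},{"grip":0,"dx":0.34,"dy":0.05,"dz":0,"rx":0,"ry":0.05,"rz":-0.9},{"grip":0,"dx":0.34,"dy":0.05,"dz":0,"rx":0,"ry":0.05,"rz":-0.9}]'
python3 - <<'E'
from h import *
st()
o=robot.get_obs();go(*o["tool_pos"],np.degrees(o["ee_rot"][2]))
E
```

```text
time: 17.95
tool_pos: [0.5636, 0.1366, 0.2756]
ee_rot: [-3.138, 0.014, -2.945]
wrist_force: [4.4, 0.6, -0.5]
width: 0.0003
t 17.95 P [0.5636 0.1366 0.2756] rpy [-179.8    0.8 -168.7] q6 -93.2 F [ 4.4  0.6 -0.5] 
phi 107.81 turned 237.81 lateral need mm(outward) -0.7 yaw err -6.5
t 17.95 pos [0.5636 0.1366 0.2756] rpy [-179.8    0.8 -168.7] q1,q6 [  8.1 -93.2]
need d [0. 0. 0.] rv [-0.04  0.16 -0.  ] F [ 4.4  0.6 -0.5]
```

```bash
python3 -m inch '[{"grip":0,"dx":0.26,"dy":0.05,"dz":0,"rx":0,"ry":0.05,"rz":-1},{"grip":0,"dx":0.26,"dy":0.05,"dz":0,"rx":0,"ry":0.05,"rz":-1},{"grip":0,"dx":0.26,"dy":0.05,"dz":0,"rx":0,"ry":0.05,"rz":-1},{"grip":0,"dx":0.26,"dy":0.05,"dz":0,"rx":0,"ry":0.05,"rz":-1},{"grip":0,"dx":0.26,"dy":0.05,"dz":0,"rx":0,"ry":0.05,"rz":-1},{"grip":0,"dx":0.26,"dy":0.05,"dz":0,"rx":0,"ry":0.05,"rz":-1},{"grip":0,"dx":0.26,"dy":0.05,"dz":0,"rx":0,"ry":0.05,"rz":-1},{"grip":0,"dx":0.26,"dy":0.05,"dz":0,"rx":0,"ry":0.05,"rz":-1},{"grip":0,"dx":0.26,"dy":0.05,"dz":0,"rx":0,"ry":0.05,"rz":-1}]'
python3 - <<'E'
from h import *
st()
o=robot.get_obs();go(*o["tool_pos"],np.degrees(o["ee_rot"][2]))
E
```

```text
time: 19.08
tool_pos: [0.5216, 0.1247, 0.2759]
ee_rot: [-3.128, 0.004, -2.136]
wrist_force: [1.8, 3.7, -0.7]
width: 0.0004
t 19.07 P [0.5216 0.1247 0.2759] rpy [-179.2    0.3 -122.4] q6 -140.1 F [ 1.8  3.7 -0.7] 
phi 142.09 turned 272.09 lateral need mm(outward) 0.5 yaw err 5.5
t 19.07 pos [0.5216 0.1247 0.2759] rpy [-179.2    0.3 -122.4] q1,q6 [   7.6 -140.1]
need d [0. 0. 0.] rv [-0.15  0.05 -0.  ] F [ 1.8  3.7 -0.7]
```

About 272° by contact geometry, and joint 6 is near its limit. Backing off, then spinning half a turn to push with the other face.

```bash
python3 -m inch '[{"grip":0,"dx":-0.5,"dy":0,"dz":0,"rx":0,"ry":0,"rz":0},{"grip":0,"dx":-0.8,"dy":0,"dz":0,"rx":0,"ry":0,"rz":0},{"grip":0,"dx":0,"dy":0,"dz":0,"rx":0,"ry":0,"rz":1},{"grip":0,"dx":0,"dy":0,"dz":0,"rx":0,"ry":0,"rz":1},{"grip":0,"dx":0,"dy":0,"dz":0,"rx":0,"ry":0,"rz":1},{"grip":0,"dx":0,"dy":0,"dz":0,"rx":0,"ry":0,"rz":1},{"grip":0,"dx":0,"dy":0,"dz":0,"rx":0,"ry":0,"rz":1},{"grip":0,"dx":0,"dy":0,"dz":0,"rx":0,"ry":0,"rz":1},{"grip":0,"dx":0,"dy":0,"dz":0,"rx":0,"ry":0,"rz":1},{"grip":0,"dx":0,"dy":0,"dz":0,"rx":0,"ry":0,"rz":1},{"grip":0,"dx":0,"dy":0,"dz":0,"rx":0,"ry":0,"rz":1},{"grip":0,"dx":0,"dy":0,"dz":0,"rx":0,"ry":0,"rz":1}]'
python3 -m inch '[{"grip":0,"dx":0,"dy":0,"dz":0,"rx":0,"ry":0,"rz":1},{"grip":0,"dx":0,"dy":0,"dz":0,"rx":0,"ry":0,"rz":1},{"grip":0,"dx":0,"dy":0,"dz":0,"rx":0,"ry":0,"rz":1},{"grip":0,"dx":0,"dy":0,"dz":0,"rx":0,"ry":0,"rz":1},{"grip":0,"dx":0,"dy":0,"dz":0,"rx":0,"ry":0,"rz":1},{"grip":0,"dx":0,"dy":0,"dz":0,"rx":0,"ry":0,"rz":1},{"grip":0,"dx":0,"dy":0,"dz":0,"rx":0,"ry":0,"rz":1},{"grip":0,"dx":0,"dy":0,"dz":0,"rx":0,"ry":0,"rz":1},{"grip":0,"dx":0,"dy":0,"dz":0,"rx":0,"ry":0,"rz":1},{"grip":0,"dx":0,"dy":0,"dz":0,"rx":0,"ry":0,"rz":1},{"grip":0,"dx":0,"dy":0,"dz":0,"rx":0,"ry":0,"rz":1},{"grip":0,"dx":0,"dy":0,"dz":0,"rx":0,"ry":0,"rz":1}]'
python3 -m inch '[{"grip":0,"dx":0,"dy":0,"dz":0,"rx":0,"ry":0,"rz":1},{"grip":0,"dx":0,"dy":0,"dz":0,"rx":0,"ry":0,"rz":1},{"grip":0,"dx":0,"dy":0,"dz":0,"rx":0,"ry":0,"rz":1},{"grip":0,"dx":0,"dy":0,"dz":0,"rx":0,"ry":0,"rz":1},{"grip":0,"dx":0,"dy":0,"dz":0,"rx":0,"ry":0,"rz":1},{"grip":0,"dx":0,"dy":0,"dz":0,"rx":0,"ry":0,"rz":1},{"grip":0,"dx":0,"dy":0,"dz":0,"rx":0,"ry":0,"rz":1},{"grip":0,"dx":0,"dy":0,"dz":0,"rx":0,"ry":0,"rz":1},{"grip":0,"dx":0,"dy":0,"dz":0,"rx":0,"ry":0,"rz":1},{"grip":0,"dx":0,"dy":0,"dz":0,"rx":0,"ry":0,"rz":1},{"grip":0,"dx":0,"dy":0,"dz":0,"rx":0,"ry":0,"rz":1},{"grip":0,"dx":0,"dy":0,"dz":0,"rx":0,"ry":0,"rz":0.5}]'
python3 - <<'E'
from h import *
# target: behind handle at phi=142 by 27 mm
f=np.radians(142);u=np.array([np.cos(f),np.sin(f)]);t=np.array([-u[1],u[0]])
T=AX+.07*u-.028*t
go(*T,.2735,52)
p=cams.snapshot("wrist");save(p,"w5")
r=spotter.place_of(p,"handle_mid");print([(x["score"],x["pixel"],atz(p,x["pixel"],.273).round(4)) for x in r[:2]],"expect",AX+.07*u)
E
```

```text
time: 20.58
tool_pos: [0.5475, 0.1645, 0.2699]
ee_rot: [-3.135, 0.005, -3.051]
wrist_force: [-0.6, -0.5, 0.4]
width: 0.0009
time: 22.08
tool_pos: [0.5558, 0.1779, 0.2618]
ee_rot: [-3.132, 0.006, 2.14]
wrist_force: [0.6, 0.0, 0.2]
width: 0.0007
time: 23.58
tool_pos: [0.5637, 0.1917, 0.2528]
ee_rot: [-3.134, 0.02, 1.092]
wrist_force: [0.0, -1.1, 0.2]
width: 0.0006
t 23.57 pos [0.5637 0.1917 0.2528] rpy [-179.6    1.1   62.5] q1,q6 [13.7 41. ]
need d [-2.84 -0.14 -0.77] rv [-0.06  0.24  2.11] F [ 0.  -1.1  0.2]
[(0.49, [263.3, 405.8], array([0.5084, 0.1101, 0.273 ]))] expect [0.51083925 0.1085963 ]
```

View pics/w5.png

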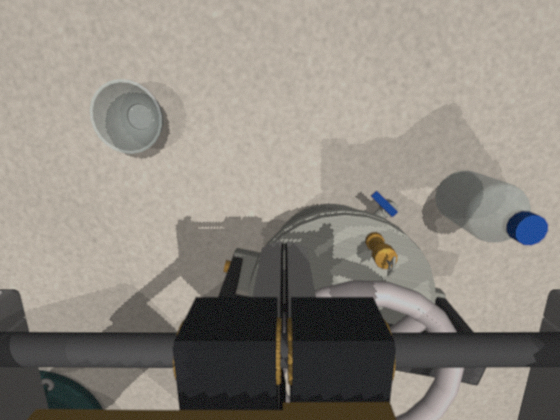

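The tool drifted 20 mm down and 40 mm outward during the spin, clear of the wheel and of the bottle at right (490,210). I'll raise it first, then close in.

```bash
python3 -m inch '[{"grip":0,"dx":0,"dy":0,"dz":-0.6,"rx":0,"ry":0,"rz":0},{"grip":0,"dx":0,"dy":0,"dz":-0.4,"rx":0,"ry":0.2,"rz":1},{"grip":0,"dx":-0.6,"dy":0,"dz":0,"rx":0,"ry":0,"rz":1},{"grip":0,"dx":-0.8,"dy":0,"dz":0,"rx":0,"ry":0,"rz":0},{"grip":0,"dx":-0.6,"dy":0,"dz":0,"rx":0,"ry":0,"rz":0},{"grip":0,"dx":0,"dy":0,"dz":0,"rx":0,"ry":0,"rz":0}]'
python3 - <<'E'
from h import *
f=np.radians(142);u=np.array([np.cos(f),np.sin(f)]);t=np.array([-u[1],u[0]])
go(*(AX+.07*u-.0195*t),.2735,52);st(-1)
E
```

```text
time: 24.42
tool_pos: [0.5364, 0.1531, 0.2833]
ee_rot: [-3.139, -0.001, 0.916]
wrist_force: [0.6, 0.7, 0.3]
width: 0.0005
t 24.43 pos [0.5364 0.1531 0.2833] rpy [-179.9   -0.    52.5] q1,q6 [10.  47.6]
need d [-1.25  0.28  0.39] rv [-0.03 -0.01  0.1 ] F [0.6 0.7 0.3]
t 24.43 P [0.5364 0.1531 0.2833] rpy [-179.9   -0.    52.5] q6 47.6 F [0.6 0.7 0.3] 
phi 115.36 turned 245.36 lateral need mm(outward) -14.5 yaw err 27.1
```

```bash
python3 -m inch '[{"grip":0,"dx":-0.4,"dy":0.2,"dz":0.4,"rx":0,"ry":0,"rz":0},{"grip":0,"dx":-0.4,"dy":0.1,"dz":0,"rx":0,"ry":0,"rz":0},{"grip":0,"dx":-0.2,"dy":0,"dz":0,"rx":0,"ry":0,"rz":0},{"grip":0,"dx":0,"dy":0,"dz":0,"rx":0,"ry":0,"rz":0}]'
python3 -m inch '[{"grip":0,"dx":-0.15,"dy":0,"dz":0,"rx":0,"ry":0,"rz":0}]'
python3 -m inch '[{"grip":0,"dx":-0.15,"dy":0,"dz":0,"rx":0,"ry":0,"rz":0}]'
python3 - <<'E'
from h import *
st(-1)
E
```

```text
time: 24.92
tool_pos: [0.5269, 0.1275, 0.272]
ee_rot: [-3.138, -0.0, 0.916]
wrist_force: [-0.1, -0.1, 0.2]
width: 0.0006
time: 25.05
tool_pos: [0.5246, 0.1246, 0.2719]
ee_rot: [-3.138, -0.0, 0.917]
wrist_force: [0.5, 0.2, 0.1]
width: 0.0007
time: 25.18
tool_pos: [0.5229, 0.1225, 0.272]
ee_rot: [-3.138, -0.003, 0.918]
wrist_force: [2.0, 2.7, -2.0]
width: 0.0006
t 25.18 P [0.5229 0.1225 0.272 ] rpy [-179.8   -0.2   52.6] q6 44.4 F [ 2.   2.7 -2. ] 
phi 142.96 turned 272.96 lateral need mm(outward) 1.1 yaw err -0.4
```

Contact again at 273°, which matches the earlier face to within 1°. Continuing.

```bash
python3 -m inch '[{"grip":0,"dx":-0.27,"dy":-0.06,"dz":0,"rx":0,"ry":0,"rz":-0.9},{"grip":0,"dx":-0.27,"dy":-0.06,"dz":0,"rx":0,"ry":0,"rz":-0.9},{"grip":0,"dx":-0.27,"dy":-0.06,"dz":0,"rx":0,"ry":0,"rz":-0.9},{"grip":0,"dx":-0.27,"dy":-0.06,"dz":0,"rx":0,"ry":0,"rz":-0.9},{"grip":0,"dx":-0.27,"dy":-0.06,"dz":0,"rx":0,"ry":0,"rz":-0.9},{"grip":0,"dx":-0.27,"dy":-0.06,"dz":0,"rx":0,"ry":0,"rz":-0.9},{"grip":0,"dx":-0.27,"dy":-0.06,"dz":0,"rx":0,"ry":0,"rz":-0.9},{"grip":0,"dx":-0.27,"dy":-0.06,"dz":0,"rx":0,"ry":0,"rz":-0.9}]'
python3 - <<'E'
from h import *
st(-1)
o=robot.get_obs();go(*o["tool_pos"],np.degrees(o["ee_rot"][2]))
E
```

```text
time: 26.18
tool_pos: [0.4942, 0.0899, 0.2726]
ee_rot: [3.133, -0.032, 1.584]
wrist_force: [-0.7, 4.3, 0.7]
width: 0.0003
t 26.18 P [0.4942 0.0899 0.2726] rpy [179.5  -1.8  90.7] q6 2.3 F [-0.7  4.3  0.7] 
phi 176.0 turned 306.0 lateral need mm(outward) -1.7 yaw err 4.7
t 26.18 pos [0.4942 0.0899 0.2726] rpy [179.5  -1.8  90.7] q1,q6 [2.5 2.3]
need d [0. 0. 0.] rv [ 0.1  -0.37 -0.  ] F [-0.7  4.3  0.7]
```

```bash
python3 -m inch '[{"grip":0,"dx":-0.3,"dy":-0.04,"dz":0,"rx":0,"ry":-0.15,"rz":-0.7},{"grip":0,"dx":-0.3,"dy":-0.04,"dz":0,"rx":0,"ry":-0.15,"rz":-0.7},{"grip":0,"dx":-0.3,"dy":-0.04,"dz":0,"rx":0,"ry":-0.1,"rz":-0.7},{"grip":0,"dx":-0.3,"dy":-0.04,"dz":0,"rx":0,"ry":-0.1,"rz":-0.7},{"grip":0,"dx":-0.3,"dy":-0.04,"dz":0,"rx":0,"ry":-0.1,"rz":-0.8},{"grip":0,"dx":-0.3,"dy":-0.04,"dz":0,"rx":0,"ry":-0.1,"rz":-0.8},{"grip":0,"dx":-0.3,"dy":-0.04,"dz":0,"rx":0,"ry":-0.1,"rz":-0.8},{"grip":0,"dx":-0.3,"dy":-0.04,"dz":0,"rx":0,"ry":-0.1,"rz":-0.8}]'
python3 - <<'E'
from h import *
st(-1)
o=robot.get_obs();go(*o["tool_pos"],np.degrees(o["ee_rot"][2]))
E
```

```text
time: 27.18
tool_pos: [0.4944, 0.043, 0.2725]
ee_rot: [3.136, 0.023, 2.142]
wrist_force: [-2.0, 4.6, 0.2]
width: 0.0004
t 27.18 P [0.4944 0.043  0.2725] rpy [179.7   1.3 122.7] q6 -33.9 F [-2.   4.6  0.2] 
phi -147.51 turned -17.51 lateral need mm(outward) -2.4 yaw err 0.2
t 27.18 pos [0.4944 0.043  0.2725] rpy [179.7   1.3 122.7] q1,q6 [ -0.9 -33.9]
need d [0. 0. 0.] rv [0.06 0.27 0.  ] F [-2.   4.6  0.2]
```

```bash
python3 -m inch '[{"grip":0,"dx":-0.3,"dy":-0.02,"dz":0,"rx":0,"ry":0.1,"rz":-0.8},{"grip":0,"dx":-0.3,"dy":-0.02,"dz":0,"rx":0,"ry":0.1,"rz":-0.8},{"grip":0,"dx":0,"dy":0,"dz":0,"rx":0,"ry":0,"rz":0}]'
python3 - <<'E'
from h import *
st(-1)
E
python3 -m inch '[{"grip":0,"dx":0.9,"dy":0,"dz":0,"rx":0,"ry":0,"rz":0},{"grip":0,"dx":0.9,"dy":0,"dz":0,"rx":0,"ry":0,"rz":0},{"grip":0,"dx":0,"dy":0,"dz":0,"rx":0,"ry":0,"rz":0}]'
python3 - <<'E'
from h import *
import pickle
ps={c:cams.snapshot(c) for c in("scene","top","wrist")}
pickle.dump(ps,open("m1.pkl","wb"));ref=pickle.load(open("ref.pkl","rb"))
a=np.hstack([ref["scene"]["frame"][130:230,250:370],ps["scene"]["frame"][130:230,250:370]])
b=np.hstack([ref["top"]["frame"][180:280,190:310],ps["top"]["frame"][180:280,190:310]])
cv2.imwrite("pics/c1.png",cv2.resize(np.vstack([a,b]),None,fx=3,fy=3)[:,:,::-1]);save(ps["wrist"],"w6")
E
```

```text
time: 27.55
tool_pos: [0.4991, 0.0327, 0.2728]
ee_rot: [3.14, -0.002, 2.29]
wrist_force: [0.2, 0.0, -0.4]
width: -0.0
t 27.55 P [0.4991 0.0327 0.2728] rpy [ 1.799e+02 -1.000e-01  1.312e+02] q6 -44.0 F [ 0.2  0.  -0.4] 
phi -138.72 turned -8.72 lateral need mm(outward) -1.9 yaw err -0.1
time: 27.92
tool_pos: [0.4673, 0.069, 0.2732]
ee_rot: [3.139, -0.001, 2.287]
wrist_force: [-0.3, 0.9, -0.2]
width: 0.0009
```

View pics/c1.png

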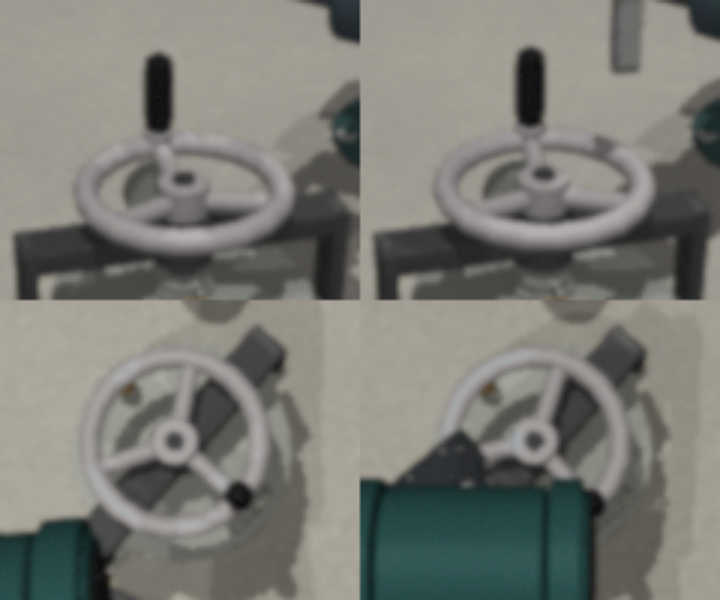

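View pics/w6.png

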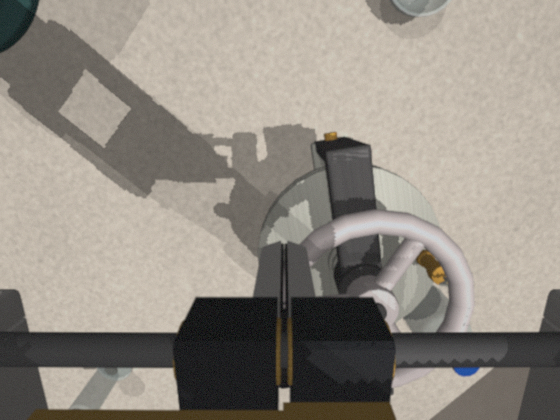

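In the scene view the handle has come back to about 4 px from its starting column, with the wheel a little raised. The wrist view cannot see it. I'll measure at subpixel level with the scene camera.

```bash
cat >> h.py <<'E'
from scipy.optimize import least_squares
def hc(p,x0=285,x1=325,y0=140,y1=176):
    g=cv2.cvtColor(p["frame"],cv2.COLOR_RGB2GRAY)[y0:y1,x0:x1].astype(float)
    bg=np.median(g[:, :8]);w=np.clip((bg-g)/(bg-15),0,1);w[w<.35]=0
    n,l,s,c=cv2.connectedComponentsWithStats((w>0).astype(np.uint8))
    k=1+np.argmax(s[1:,4]);w=w*(l==k)
    yy,xx=np.mgrid[y0:y1,x0:x1]
    return np.array([(w*xx).sum(),(w*yy).sum()])/w.sum(),s[k]
def H(phi,z): return np.array([AX[0]+.07*np.cos(phi),AX[1]+.07*np.sin(phi),z])
def cmpr(ref,p):
    a,sa=hc(ref);b,sb=hc(p)
    f0=np.radians(-130);m0=proj(ref,H(f0,.27))[0]
    out=[]
    for rise in(0,.004):
        r=least_squares(lambda q:(proj(p,H(f0+q[0],.27+rise))[0]-m0-(b-a))[:1],[0.])
        out.append(np.degrees(r.x[0]).round(2))
    J=(proj(p,H(f0+.0175,.27))[0]-m0)
    print("ref",a.round(2),sa,"now",b.round(2),sb,"px/deg",J.round(2),"model",m0.round(1),"dphi deg",out,"pred drow",(proj(p,H(f0+np.radians(out[1]),.274))[0]-m0)[1].round(2),"drow",(b-a)[1].round(2))
E
python3 - <<'E'
from h import *
import pickle
ref=pickle.load(open("ref.pkl","rb"));m=pickle.load(open("m1.pkl","rb"))
cmpr(ref["scene"],m["scene"])
E
```

```text
ref [302.44 160.88] [ 13   8  10  27 251] now [306.36 158.91] [ 17   6  10  27 253] px/deg [-0.54  0.07] model [302.4 159.9] dphi deg [np.float64(-7.21), np.float64(-7.19)] pred drow -1.98 drow -1.96
```

7.2° to go, and the row shift agrees with a 4 mm rise (−1.98 px predicted, −1.96 px seen). Re-approaching and pushing in small steps.

```bash
python3 -m inch '[{"grip":0,"dx":-0.8,"dy":0,"dz":0,"rx":0,"ry":0,"rz":0},{"grip":0,"dx":-0.8,"dy":0,"dz":0,"rx":0,"ry":0,"rz":-0.5},{"grip":0,"dx":0,"dy":0,"dz":0,"rx":0,"ry":0,"rz":-0.5},{"grip":0,"dx":0,"dy":0,"dz":0,"rx":0,"ry":0,"rz":0}]'
python3 - <<'E'
from h import *
st(-1)
for f in(-138.5,-134,-131.5):
    f_=np.radians(f);u=np.array([np.cos(f_),np.sin(f_)]);t=np.array([-u[1],u[0]])
    go(*(AX+.07*u-.0195*t),.273,138.5)
E
```

```text
time: 28.58
tool_pos: [0.4987, 0.0318, 0.2716]
ee_rot: [3.141, 0.001, 2.371]
wrist_force: [-0.5, 1.1, 0.9]
width: 0.0005
t 28.57 P [0.4987 0.0318 0.2716] rpy [180.    0.  135.8] q6 -48.7 F [-0.5  1.1  0.9] 
phi -138.51 turned -8.51 lateral need mm(outward) -1.2 yaw err 4.3
t 28.57 pos [0.4987 0.0318 0.2716] rpy [180.    0.  135.8] q1,q6 [ -2.9 -48.7]
need d [-0.    0.11 -0.06] rv [ 0.    0.01 -0.53] F [-0.5  1.1  0.9]
t 28.57 pos [0.4987 0.0318 0.2716] rpy [180.    0.  135.8] q1,q6 [ -2.9 -48.7]
need d [-0.22  0.04 -0.06] rv [ 0.    0.01 -0.53] F [-0.5  1.1  0.9]
t 28.57 pos [0.4987 0.0318 0.2716] rpy [180.    0.  135.8] q1,q6 [ -2.9 -48.7]
need d [-0.34  0.01 -0.06] rv [ 0.    0.01 -0.53] F [-0.5  1.1  0.9]
```

```bash
python3 -m inch '[{"grip":0,"dx":-0.1,"dy":0,"dz":0,"rx":0,"ry":0,"rz":-0.3},{"grip":0,"dx":-0.12,"dy":0,"dz":0,"rx":0,"ry":0,"rz":-0.2},{"grip":0,"dx":0,"dy":0,"dz":0,"rx":0,"ry":0,"rz":0}]'
python3 - <<'E'
from h import *
import pickle
st(-1)
ref=pickle.load(open("ref.pkl","rb"));p=cams.snapshot("scene");save(p,"s7")
cmpr(ref["scene"],p)
E
```

```text
time: 28.95
tool_pos: [0.5019, 0.0281, 0.2717]
ee_rot: [-3.141, -0.004, 2.417]
wrist_force: [-1.4, 1.4, 0.8]
width: 0.0004
t 28.95 P [0.5019 0.0281 0.2717] rpy [-180.    -0.2  138.5] q6 -51.8 F [-1.4  1.4  0.8] 
phi -134.57 turned -4.57 lateral need mm(outward) -0.7 yaw err 3.0
ref [302.44 160.88] [ 13   8  10  27 251] now [306.35 157.22] [ 14   0  21  36 442] px/deg [-0.54  0.07] model [302.4 159.9] dphi deg [np.float64(-7.19), np.float64(-7.16)] pred drow -1.98 drow -3.66
```

View pics/s7.png

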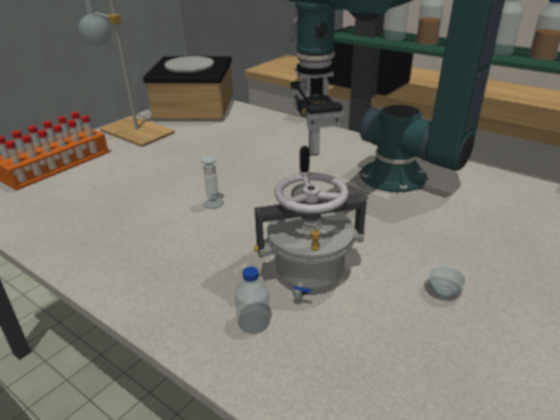

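The finger at (314,140) merges with the handle blob, so that reading is void. Next: advance 2°, then back off for a clear view.

```bash
python3 -m inch '[{"grip":0,"dx":-0.11,"dy":0,"dz":0,"rx":0,"ry":0,"rz":-0.1},{"grip":0,"dx":0,"dy":0,"dz":0,"rx":0,"ry":0,"rz":0}]'
python3 - <<'E'
from h import *
st(-1)
E
python3 -m inch '[{"grip":0,"dx":0.8,"dy":0,"dz":0,"rx":0,"ry":0,"rz":0},{"grip":0,"dx":0.8,"dy":0,"dz":0,"rx":0,"ry":0,"rz":0},{"grip":0,"dx":0,"dy":0,"dz":0,"rx":0,"ry":0,"rz":0}]'
python3 - <<'E'
from h import *
import pickle
st(-1)
ref=pickle.load(open("ref.pkl","rb"));p=cams.snapshot("scene")
cmpr(ref["scene"],p);p=cams.snapshot("scene");cmpr(ref["scene"],p)
cv2.imwrite("pics/c2.png",cv2.resize(np.hstack([ref["scene"]["frame"][130:230,250:370],p["frame"][130:230,250:370]]),None,fx=3,fy=3)[:,:,::-1])
E
```

```text
time: 29.25
tool_pos: [0.5038, 0.0265, 0.2717]
ee_rot: [-3.141, -0.004, 2.426]
wrist_force: [-1.1, 0.8, 0.4]
width: 0.0005
t 29.25 P [0.5038 0.0265 0.2717] rpy [-180.    -0.2  139. ] q6 -52.5 F [-1.1  0.8  0.4] 
phi -132.53 turned -2.53 lateral need mm(outward) -0.3 yaw err 1.5
time: 29.62
tool_pos: [0.4727, 0.0538, 0.2717]
ee_rot: [3.141, -0.0, 2.426]
wrist_force: [0.1, -0.8, 0.8]
width: 0.0
t 29.62 P [0.4727 0.0538 0.2717] rpy [180.  -0. 139.] q6 -49.3 F [ 0.1 -0.8  0.8] 
phi -169.13 turned 320.87 lateral need mm(outward) -15.0 yaw err 38.1
ref [302.44 160.88] [ 13   8  10  27 251] now [302.99 159.21] [ 13   6  11  27 267] px/deg [-0.54  0.07] model [302.4 159.9] dphi deg [np.float64(-1.01), np.float64(-1.0)] pred drow -1.7 drow -1.66
ref [302.44 160.88] [ 13   8  10  27 251] now [302.99 159.23] [ 13   6  11  27 266] px/deg [-0.54  0.07] model [302.4 159.9] dphi deg [np.float64(-1.03), np.float64(-1.02)] pred drow -1.7 drow -1.64
```

View pics/c2.png

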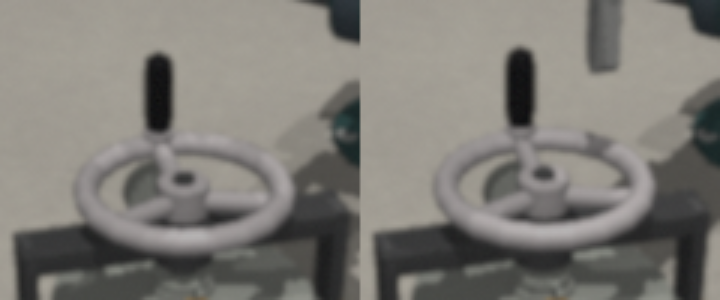

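Clear view: 1.0° short, with handle column 303.0 against 302.4 at the start. One last nudge of about 1 mm.

```bash
python3 -m inch '[{"grip":0,"dx":-0.8,"dy":0,"dz":0,"rx":0,"ry":0,"rz":0},{"grip":0,"dx":-0.75,"dy":0,"dz":0,"rx":0,"ry":0,"rz":0},{"grip":0,"dx":0,"dy":0,"dz":0,"rx":0,"ry":0,"rz":0}]'
python3 - <<'E'
from h import *
st(-1)
E
```

```text
time: 30.1
tool_pos: [0.5056, 0.0248, 0.2709]
ee_rot: [-3.141, 0.0, 2.423]
wrist_force: [-0.5, -0.0, -0.0]
width: 0.0002
t 30.1 P [0.5056 0.0248 0.2709] rpy [-180.     0.   138.8] q6 -52.4 F [-0.5 -0.  -0. ] 
phi -130.48 turned -0.48 lateral need mm(outward) -0.4 yaw err -0.7
```

```bash
python3 -m inch '[{"grip":0,"dx":0.8,"dy":0,"dz":0,"rx":0,"ry":0,"rz":0},{"grip":0,"dx":0.8,"dy":0,"dz":0,"rx":0,"ry":0,"rz":0},{"grip":0,"dx":0,"dy":0,"dz":0,"rx":0,"ry":0,"rz":0}]'
python3 - <<'E'
from h import *
import pickle
ref=pickle.load(open("ref.pkl","rb"));p=cams.snapshot("scene")
cmpr(ref["scene"],p);pickle.dump(p,open("m2.pkl","wb"))
# second estimate: template matching on the sleeve, upsampled
a=cv2.resize(ref["scene"]["frame"],None,fx=8,fy=8,interpolation=cv2.INTER_CUBIC);b=cv2.resize(p["frame"],None,fx=8,fy=8,interpolation=cv2.INTER_CUBIC)
t=a[146*8:174*8,293*8:312*8];r=cv2.matchTemplate(b[136*8:184*8,283*8:322*8],t,cv2.TM_CCOEFF_NORMED);m=cv2.minMaxLoc(r);print(m[1],np.array(m[3])/8-10)
E
```

```text
time: 30.48
tool_pos: [0.4734, 0.0527, 0.2706]
ee_rot: [-3.141, -0.001, 2.423]
wrist_force: [-0.1, 0.3, -0.5]
width: 0.0004
ref [302.44 160.88] [ 13   8  10  27 251] now [301.53 159.41] [ 12   6  10  27 253] px/deg [-0.54  0.07] model [302.4 159.9] dphi deg [np.float64(1.71), np.float64(1.72)] pred drow -1.52 drow -1.47
0.9972926378250122 [-0.875 -1.5  ]
```

It moved slightly more than intended: the handle reads +1.7° past the start (about 2 mm at the handle), and template matching agrees (−0.9 px). That is close to the camera's resolution, so I won't force it back. Standing clear now, then checking the scene.

```bash
python3 -m inch '[{"grip":0,"dx":0.5,"dy":0,"dz":-0.5,"rx":0,"ry":0,"rz":0},{"grip":0,"dx":0.3,"dy":0,"dz":-1,"rx":0,"ry":0,"rz":0},{"grip":0,"dx":0,"dy":0,"dz":-1,"rx":0,"ry":0,"rz":0},{"grip":0,"dx":0,"dy":0,"dz":-1,"rx":0,"ry":0,"rz":0},{"grip":0,"dx":0,"dy":0,"dz":-1,"rx":0,"ry":0,"rz":0},{"grip":0,"dx":0,"dy":0,"dz":-1,"rx":0,"ry":0,"rz":0},{"grip":0,"dx":0,"dy":0,"dz":-1,"rx":0,"ry":0,"rz":0},{"grip":0,"dx":0.8,"dy":0,"dz":0,"rx":0,"ry":0,"rz":0},{"grip":0,"dx":0.8,"dy":0,"dz":0,"rx":0,"ry":0,"rz":0},{"grip":0,"dx":0.8,"dy":0,"dz":0,"rx":0,"ry":0,"rz":0},{"grip":0,"dx":0.8,"dy":0,"dz":0,"rx":0,"ry":0,"rz":0},{"grip":0,"dx":0,"dy":0,"dz":0,"rx":0,"ry":0,"rz":0}]'
python3 - <<'E'
from h import *
import pickle
ref=pickle.load(open("ref.pkl","rb"));p=cams.snapshot("scene");cmpr(ref["scene"],p);save(p,"s9")
q=cams.snapshot("top");save(q,"t9")
for c,pp in(("scene",p),("top",q)):
    for n in("bottle","stoppered_tube","dish"):
        r=spotter.place_of(pp,n)[:1]
        print(c,n,[(x["score"],x["pixel"]) for x in r])
d=cv2.absdiff(ref["scene"]["frame"],p["frame"]).max(2)
for n,(x,y) in dict(bottle=(252,300),tube=(211,182),dish=(446,283)).items(): print(n,d[y-35:y+35,x-25:x+25].mean().round(2))
E
```

```text
time: 32.02
tool_pos: [0.387, 0.1262, 0.4439]
ee_rot: [3.137, 0.003, 2.428]
wrist_force: [0.7, -0.4, -0.9]
width: 0.0008
ref [302.44 160.88] [ 13   8  10  27 251] now [301.52 159.38] [ 12   6  10  27 253] px/deg [-0.54  0.07] model [302.4 159.9] dphi deg [np.float64(1.72), np.float64(1.73)] pred drow -1.52 drow -1.49
scene bottle [(0.69, [250.9, 323.3])]
scene stoppered_tube [(0.84, [215.0, 201.4])]
scene dish [(0.78, [444.6, 292.3])]
top bottle [(0.86, [258.6, 170.2])]
top stoppered_tube [(0.71, [395.5, 268.4])]
top dish [(0.49, [160.2, 274.3])]
bottle 2.31
tube 0.9
dish 0.9
```

View pics/s9.png

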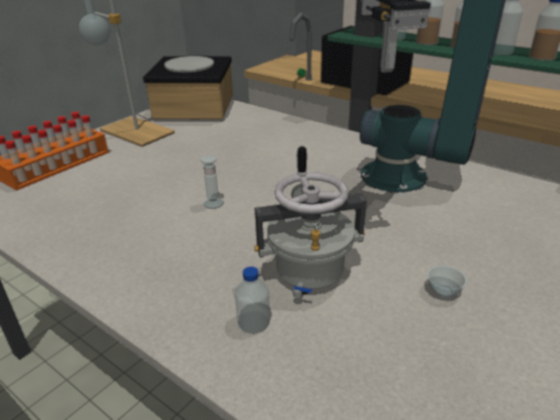

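View pics/t9.png

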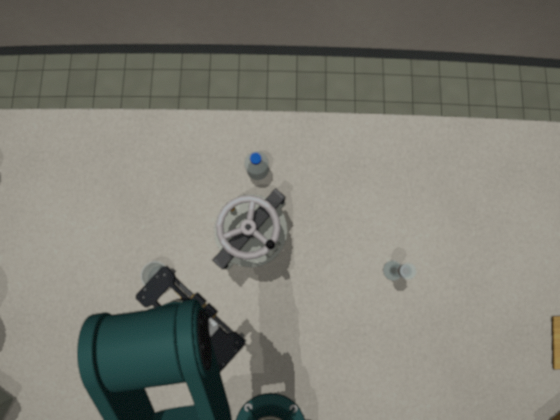

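The handle is back at (302,160) in the scene view and (270,244) in the top view. The bottle, tube and dish have not moved and the arm is clear. Handing in.

```bash
python3 - <<'E'
from bench import robot
print(robot.close_job())
E
```

```text
the job is handed in; nothing more can be done
None
```

The clamp screw is slackened by one full turn, about 1.7° more than asked. I pushed the hand wheel anticlockwise by its handle with the shut fingertips, without gripping it. The arm then drew back and rose clear, and the job was handed in at about 32 s.

- **Wheel angle:** the last scene picture puts the handle about 1.7° (2 mm) past its starting place, roughly 361.7° in all. The last small nudge went a little farther than I meant, and a separate template match agrees. I did not push the wheel back. The contact reading at that nudge gave about half a degree short instead, but it rests on a rougher estimate of where the handle started.
- **Rise:** the handle's height in the picture matches the 4 mm expected for one turn (−1.5 px seen, −1.5 px predicted).
- **At rest:** the wheel gave the same reading before and after the arm left. I could not check anything after handing in.
- **Forces:** every wrist force reading I took while pushing was about 6 N or less.
- **Glassware:** the bottle, tube and dish show no shift in the scene view. In the top view the arm partly covers the dish.
- **Drift:** between pushes, while I spun the tool half a turn, it drifted about 20 mm down and 40 mm outward. It touched nothing, and I corrected it before pushing again.

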